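Clear the wax-trimming plate

ROBOT

A 6-joint arm with a two-finger parallel gripper is mounted at the origin on the work surface. World frame = base frame: x ahead of the robot, y to its left, z up, the work surface at z = 0. Lengths are in mm, angles in rad, forces in N, time in s.
With the tool pointing down it reaches from about 350 to 975 mm from the base axis. Payload 7.1 kg.
Tool frame: the origin (TCP) lies at the very end of the fingers, on their centre line; the grasp point (between the pads) lies 19 mm behind it; z points along the fingers, y is the line along which they close (so a half turn about z gives the same grasp; the last joint's range is limited). The gripper opens to 88 mm and grips with 3 to 60 N. Pads are 20 mm wide; open, the fingers measure 115 mm over their backs; the gripper's body (75 mm by 178 mm) begins 61 mm behind the grasp point.
Start: joints at [-1.201, 0.423, 1.63, -0, 1.089, -0.019], TCP at [236.94, -578.329, 222.675] pointing down, gripper open.
Joint ranges: [-3, 3], [-0.9, 2.11], [0.09, 2.58], [-1.31, 4.45], [0.11, 2.69], [-2.54, 2.54]. Speed limits (rad/s): [2.39, 2.39, 3.01, 3.14, 3.14, 3.14].

INTERFACE

Orientations are given as a rotation vector (axis times angle).
In Python, from workcell import ctrl, optics gives the robot as it stands.
- The arm moves only by the shell command python3 -m jog 'ROWS'. ROWS is JSON, a list of rows, each a list of 7 numbers: the shift along the tool's x, y, z in units of 40 mm (1.0 is 40 mm), then the turn, a rotation vector about the tool's x, y, z in units of 6 degrees (1.0 is 6 degrees), then the opening, from 0 (shut) to 1 (fully open). A call has 1 to 20 rows; each row shifts and turns the commanded pose from where the row before left it, along the tool's axes as they then stand; what a row does not reach is not made up. A row lasts 1/10 s, in which the tool goes at most 50 mm and 8.59 degrees, less where a joint would pass 70% of its speed; a pose out of reach is approached as far as the arm can. A call is refused whole if a number of a shift passes 1 or a number of a turn 1, either way. A call with a gripper value outside its range is refused whole. The fingers move at their own pace and stop on an object; the grip force is fixed at half the most. Time passes only in rows, so rows that do not move let the fingers close. It gives the time, the measured TCP pose, the force, the opening and the grip force at its end, in the units of the state.
- ctrl.get_obs(): the state, without advancing time (a new reading comes with each control period).
- optics.get_image(name): name is "side" or "top" or "wrist"; returns the picture (420x560x3 uint8, red, green, blue); there is no depth.
- optics.camera_model(name): a dict with "fov_y" (degrees; the focal length in pixels is half the picture's height over the tangent of half this angle, whatever the lens; pixels are square), "cx", "cy" (the principal point, pixels), "view" (4x4, takes a point from world to camera coordinates); the wrist camera has in their place "hand_eye" (4x4, takes a point from camera to tool coordinates, whose origin is the TCP and whose axes are the flange's). Camera axes: x right, y up, looking along -z (the intrinsics and any distortion apply to the point x, -y, -z); pixel columns grow to the right and rows downward; lengths in mm; the calibration is good to about 2 mm. A picture is of the moment at which its call begins: read the wrist's pose just before it. camera_model takes no time and is no camera call.
- ctrl.close_job(): hands the job in; it is judged then, once.
Trained networks look in the newest picture that a camera, given by its name, has taken for a name from the list of things; names that differ only in an ending like _2 or _b are one class to them, and where a whole thing is asked for, a point or a joint stands for the part that bears it (a point fixed in the world has none). Each returns a list of dicts, best first, with "conf" (0 to 1); they miss things now and then, are a little off and sometimes report something else, mostly with a low value. They report only what shows in the picture. A call takes as long as a camera call.
- optics.masks_of(target, camera): "pixels" (420x560 bool, what is visible of it) and "extent" ([centre column, centre row, width, height] in pixels, round what is visible of it).
The state is a dict: "t": time; "qpos": joint angles; "qvel": joint speeds; "joint_torque": joint torques, N m; "ee_pos": TCP position; "orientation": TCP orientation; "ft_force": force on the tool from outside, world axes, zero at the start; "moment": the same for the moment, N m; "width": finger opening in mm; "grasp_force": force on a finger pad.
Only numpy, scipy, OpenCV 4.12 (cv2) and the standard library are available. Lean on these libraries where they do the work, as an engineer would, in place of code of your own. Each camera call takes 0.05 s, during which the arm holds its last target. There are 200 camera calls.

TASK

Clear the wax-trimming plate. First lift off the upright bottle that stands on it and lay it on its side in the dark grey cradle without letting it drop. Then take the scraper block from its pad and with it, not with the fingers or any part of the arm, wipe all five wax chips off the plate into the steel tray at its end; put the scraper back standing flat on its pad, without dropping it, and leave everything else on the bench where it is.

Things in the scene. Friction and masses are not known exactly. Their poses are not given: they have to be found in the camera images.
- plate: steel trimming plate fixed on the bench, 170 mm (its x) x 240 mm (its y), its flat top 40 mm above the bench. Low lips 8 mm wide stand 8 mm above the top along the two edges at x = +-81 mm (154 mm free between them); the two ends at y = +-120 mm are open. Origin: centre of its underside, on the bench; z up. It is turned at most about 9 degrees
- tray: open steel catch tray fixed on the bench against one open end of the plate, 180 mm (its x) x 130 mm (its y) x 36 mm high, walls and floor 4 mm, so its rim lies 4 mm below the plate's top, with a 2 mm gap. Its axes are parallel to the plate's. It may be at the plate's +y or -y end. Origin: centre of its underside
- cradle: dark grey plastic bottle cradle fixed at the plate's other open end, centres 187 mm apart, axes parallel to the plate's: base 120 (x) x 80 (y) x 10 mm, two 12 mm thick V saddles at x = +-37 mm (62 mm free between them). The Vs run along x, open upward at 90 degrees, vertex 48 mm and tips 69 mm above the bench. Origin: centre of its underside
- cradle_axis (a point): where the middle of the bottle lies when it rests in the cradle: over the cradle's centre, 75 mm above the bench; x along the bottle's axis when laid; either end may carry the cap
- bottle: white plastic reagent bottle with a plain paper label and a white cap, standing upright on the plate among the chips: body a cylinder 38 mm in diameter, 100 mm tall; neck and cap (23 mm across) bring it to 130 mm. 140 g. Origin: centre of its underside; z along its axis towards the cap
- bottle_mid (a point): middle of the bottle's cylindrical body, on its axis, 50 mm from its underside
- scraper: dark grey plastic scraper block standing flat on its pad: blade block 138 mm (its x) x 32 mm (its y) x 25 mm high, and on top of it a grip 80 mm (x) x 24 mm (y) from 25 to 67 mm above its underside. 160 g. Origin: centre of its underside. Lies with its x roughly away from the robot
- pad: black rubber pad, 200 mm (its x) x 80 mm (its y), 4 mm thick, fixed on the bench at the far left or far right; the scraper's place. Origin: centre of its underside
- slide_box: bystander: clear box with a white lid, 174 x 74 x 42 mm, fixed on the bench on the other side from the pad
- chip1: loose offcut of hard cream wax lying on the plate, about 34 x 24 x 13 mm, 12 g. Origin: centre of its underside
- chip2: loose offcut of hard cream wax lying on the plate, about 30 x 26 x 15 mm, 12 g. Origin: centre of its underside
- chip3: loose offcut of hard cream wax lying on the plate, about 36 x 20 x 12 mm, 12 g. Origin: centre of its underside
- chip4: loose offcut of hard cream wax lying on the plate, about 28 x 28 x 14 mm, 12 g. Origin: centre of its underside
- chip5: loose offcut of hard cream wax lying on the plate, about 34 x 22 x 16 mm, 12 g. Origin: centre of its underside
- stain_jar: bystander: amber glass jar with a black cap, 56 mm across, 75 mm tall; loose; origin at the centre of its underside
- wash_bottle: bystander: large white bottle, 60 mm across, 125 mm tall (the task's bottle is narrower, 38 mm, and stands on the plate); loose; origin at the centre of its underside
- block_rack: bystander: white open rack 60 x 100 x 30 mm holding wax blocks; loose; origin at the centre of its underside
- dish: bystander: low glass dish 80 mm across, 18 mm high; loose; origin at the centre of its underside
- card_box: bystander: small cardboard box 55 x 80 x 35 mm; loose; origin at the centre of its underside
- brush: bystander: brush 160 mm long lying on the bench at the left; loose; origin at the centre of its underside

How it is judged:
By the outcome, as a careful person would: the job done as asked, in the order asked, and still so for the second after the job is handed in, with the robot touching nothing.
It also fails if it takes over 64 s, if anything falls off the work surface, if the arm or the gripper's body presses on something with over 40 N, if the wrist force passes 120 N, or if a joint passes its speed limit or range.

## Working session

There is one attempt and no reset: what is moved stays moved. The work goes in short steps, Python scripts to look and compute and a shell command to move; the robot and the scene stay as the last step left them, time stands still between calls to the robot, and variables do not carry over. Pictures are saved under pics/ and viewed, at most 10 in all, crops included, and the job is handed in when it is done.

```bash
mkdir -p pics; ls
python3 - <<'E'
from workcell import ctrl, optics
import cv2, numpy as np
for n in("top","side"):
    im=optics.get_image(n); cv2.imwrite(f"pics/{n}0.png",im[:,:,::-1])
    m=optics.camera_model(n); print(n,{k:(np.round(v,4).tolist() if not isinstance(v,str) else v) for k,v in m.items()})
m=optics.camera_model("wrist"); print({k:np.round(v,4).tolist() for k,v in m.items()})
o=ctrl.get_obs();print(o)
E
```

```text
pics
top {'fov_y': 50.8802, 'cx': 278.4395, 'cy': 212.2962, 'view': [[-0.0699, -0.9975, 0.0045, 71.0719], [0.9736, -0.0672, 0.2183, -564.6535], [-0.2174, 0.0197, 0.9759, -1235.3237], [0.0, 0.0, 0.0, 1.0]]}
side {'fov_y': 51.5415, 'cx': 277.3391, 'cy': 208.7666, 'view': [[-0.9541, -0.2995, 0.0087, 545.3154], [0.1958, -0.6013, 0.7746, -140.3476], [-0.2267, 0.7408, 0.6323, -1274.7242], [0.0, 0.0, 0.0, 1.0]]}
{'fov_y': 62.4333, 'cx': 277.1039, 'cy': 208.1834, 'hand_eye': [[0.0, 0.9607, 0.2776, 75.5315], [1.0, -0.0003, 0.0011, 0.6232], [0.0011, 0.2776, -0.9607, -162.6442], [0.0, 0.0, 0.0, 1.0]]}
{'t': 0.1, 'qpos': array([-1.20099866e+00,  4.23767684e-01,  1.63059840e+00,  2.32824739e-05,
        1.08863032e+00, -1.89717911e-02]), 'qvel': array([ 0.0010266 , -0.00056655, -0.00304396, -0.0009258 ,  0.00029481,
        0.00016417]), 'joint_torque': array([ 8.40668326e-04, -5.45616317e+01, -2.74323839e+01,  6.45527872e-02,
        1.87988573e-02, -5.12551264e-05]), 'ee_pos': array([ 236.76900949, -577.86849508,  221.98337054]), 'orientation': array([-3.08106966e+00, -6.06554772e-01,  3.52755390e-04]), 'ft_force': array([ 0.32817705,  0.08748323, -0.53832257]), 'moment': array([ 0.0043483 , -0.00439884, -0.00361245]), 'grasp_force': 0.0, 'width': 87.7525685832549}
```

View pics/top0.png

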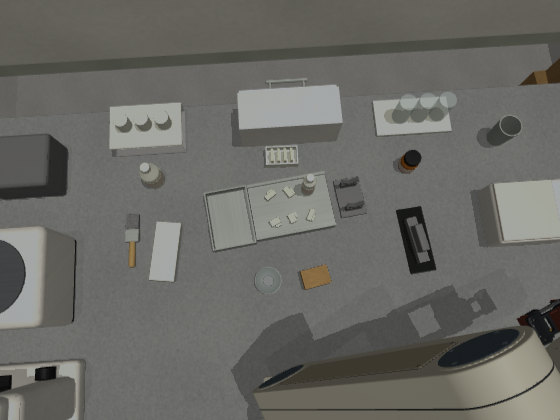

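View pics/side0.png

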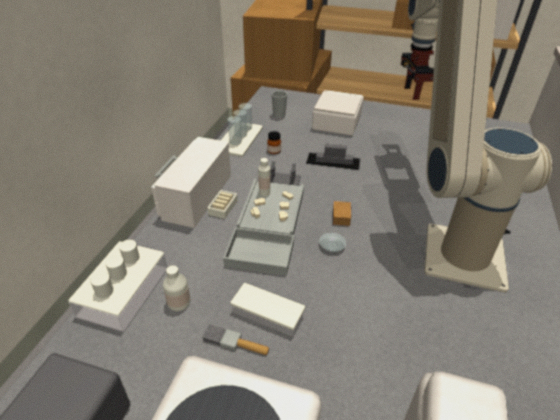

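The top view shows the plate centred near (291,207), tray to its left (230,218), cradle to its right (350,197), bottle at (309,183), and scraper and pad at (417,240). The side view agrees. Next I'll measure coarse poses from masks.

```bash
cat > h.py <<'E'
from workcell import ctrl, optics
import cv2, numpy as np
from scipy.spatial.transform import Rotation as R
from scipy.optimize import least_squares
def cam(n,obs=None):
    m=optics.camera_model(n); f=210/np.tan(np.radians(m['fov_y'])/2)
    if n=='wrist':
        o=obs or ctrl.get_obs(); T=np.eye(4);T[:3,:3]=R.from_rotvec(o['orientation']).as_matrix();T[:3,3]=o['ee_pos']
        V=np.linalg.inv(T@np.array(m['hand_eye']))
    else: V=np.array(m['view'])
    return V,f,m['cx'],m['cy']
def proj(c,P):
    V,f,cx,cy=c; p=np.atleast_2d(P)@V[:3,:3].T+V[:3,3]
    return np.c_[cx+f*p[:,0]/-p[:,2],cy-f*p[:,1]/-p[:,2]]
def back(c,uv,z):
    V,f,cx,cy=c; uv=np.atleast_2d(uv).astype(float)
    d=np.c_[(uv[:,0]-cx)/f,-(uv[:,1]-cy)/f,-np.ones(len(uv))]@V[:3,:3]
    o=-V[:3,:3].T@V[:3,3]
    return o+d*((z-o[2])/d[:,2])[:,None]
def rect(c,mask,z):
    cn=max(cv2.findContours(mask.astype(np.uint8),0,1)[0],key=len)[:,0]
    p=back(c,cn,z)[:,:2].astype(np.float32); return cv2.minAreaRect(p)
E
python3 - <<'E'
from h import *
im=optics.get_image('top');c=cam('top')
for n,z in dict(plate=40,tray=36,cradle=10,pad=4,scraper=40,bottle=100,chip1=47,slide_box=42,block_rack=30,stain_jar=60,card_box=35,dish=18,wash_bottle=60).items():
    for r in optics.masks_of(n,'top')[:6]:
        if r['conf']>.3: print(n,round(r['conf'],2),np.round(r['extent']),[np.round(v,1) for v in rect(c,r['pixels'],z)])
E
```

```text
plate 0.64 [292. 205.  92.  72.] [array([591.1,  -7.3]), array([181.4, 246.3]), np.float64(6.5)]
tray 0.77 [231. 220.  48.  66.] [array([567., 178.]), array([184.4, 130.2]), np.float64(7.0)]
cradle 0.76 [351. 199.  32.  41.] [array([ 614.4, -191.8]), array([120.8,  81.7]), np.float64(6.1)]
cradle 0.42 [152. 176.  24.  22.] [array([727.7, 416.9]), array([93.1, 56.8]), np.float64(41.7)]
pad 0.81 [417. 240.  35.  69.] [array([ 468.1, -378.4]), array([199.1,  77.5]), np.float64(5.6)]
pad 0.39 [288. 193.   9.   9.] [array([646. ,  -4.5]), array([33.7, 22.4]), np.float64(40.0)]
scraper 0.62 [418. 242.  24.  53.] [array([ 463.3, -374. ]), array([135.3,  49.4]), np.float64(10.1)]
scraper 0.38 [294. 206.  88.  74.] [array([591.1,  -7.1]), array([179.6, 242.1]), np.float64(7.0)]
scraper 0.35 [280. 158.  38.  25.] [array([750. ,  10.9]), array([99. , 71.4]), np.float64(86.1)]
bottle 0.53 [309. 184.  12.  21.] [array([637.6, -59.7]), array([39. , 62.4]), np.float64(76.3)]
chip1 0.6 [292. 220.  11.  10.] [array([550.1,  -7.4]), array([23.8, 27.3]), np.float64(85.7)]
chip1 0.54 [417. 240.  36.  66
[... 265 characters left out ...]
slide_box 0.62 [164. 253.  32.  57.] [array([480.1, 368.4]), array([ 79.7, 173.3]), np.float64(81.7)]
slide_box 0.48 [152. 176.  30.  25.] [array([715.5, 408.2]), array([93.1, 61.8]), np.float64(41.8)]
block_rack 0.56 [282. 157.  31.  25.] [array([753.5,   8.8]), array([96.7, 72. ]), np.float64(86.3)]
stain_jar 0.82 [409. 159.  18.  25.] [array([ 701.7, -374.6]), array([53.3, 81.2]), np.float64(57.4)]
card_box 0.87 [316. 279.  27.  24.] [array([374.5, -62.9]), array([52.8, 83.1]), np.float64(18.8)]
dish 0.94 [266. 280.  24.  26.] [array([377. ,  77.2]), array([73.7, 75.8]), np.float64(86.0)]
wash_bottle 0.85 [152. 177.  22.  24.] [array([710.3, 404. ]), array([89.7, 56.8]), np.float64(41.8)]
```

```bash
python3 -m jog '[[0.94,-0.6,-0.16,0,0,0,1],[0.94,-0.6,-0.16,0,0,0,1],[0.94,-0.6,-0.16,0,0,0,1],[0.94,-0.6,-0.16,0,0,0,1],[0.94,-0.6,-0.16,0,0,0,1],[0.94,-0.6,-0.16,0,0,0,1],[0.94,-0.6,-0.16,0,0,0,1],[0.94,-0.6,-0.16,0,0,0,1],[0.94,-0.6,-0.16,0,0,0,1],[0.94,-0.6,-0.16,0,0,0,1],[0.94,-0.6,-0.16,0,0,0,1],[0.94,-0.6,-0.16,0,0,0,1],[0.94,-0.6,-0.16,0,0,0,1],[0.94,-0.6,-0.16,0,0,0,1],[0.94,-0.6,-0.16,0,0,0,1],[0,0,0,0,0,0.85,1],[0,0,0,0,0,0.85,1],[0,0,0,0,0,0.85,1],[0,0,0,0,0,0,1]]'
python3 - <<'E'
from h import *
o=ctrl.get_obs(); print(o['qpos'],o['ee_pos'],o['orientation'])
im=optics.get_image('wrist');c=cam('wrist',o);cv2.imwrite('pics/w1.png',im[:,:,::-1])
for n,z in dict(plate=48,tray=36,cradle=10,bottle=100,chip1=47).items():
    for r in optics.masks_of(n,'wrist')[:6]:
        if r['conf']>.3: print(n,round(r['conf'],2),np.round(r['extent']),[np.round(v,1) for v in rect(c,r['pixels'],z)])
E
```

```text
t: 2.7
ee_pos: [622.4, -31.2, 318.6]
orientation: [-3.136, -0.19, 0.0]
ft_force: [0.5, 1.2, 0.2]
width: 87.8
grasp_force: 0.0
[-6.91801650e-02  3.30061803e-01  1.53965825e+00 -1.19378899e-06
  1.27202453e+00  1.38027692e+00] [622.36029949 -31.19562666 318.59889678] [-3.13579409e+00 -1.90481757e-01  2.36869613e-04]
plate 0.89 [254. 186. 198. 131.] [array([593.9,  -7.8]), array([171.7, 239. ]), np.float64(7.0)]
tray 0.79 [110. 184. 117. 134.] [array([570.8, 173.6]), array([180.3, 140.5]), np.float64(6.9)]
cradle 0.73 [398. 186.  73.  84.] [array([ 614.8, -198.3]), array([122. ,  92.9]), np.float64(6.9)]
bottle 0.61 [305. 169.  38.  42.] [array([636.2, -62.8]), array([52.8, 42.3]), np.float64(16.8)]
chip1 0.93 [214. 223.  24.  22.] [array([541.3,  42.9]), array([26.7, 33.5]), np.float64(23.4)]
chip1 0.88 [256. 220.  23.  26.] [array([553.6, -11.1]), array([32.1, 28.1]), np.float64(24.1)]
chip1 0.86 [294. 222.  24.  28.] [array([557.7, -66.2]), array([21. , 36.9]), np.float64(62.7)]
chip1 0.66 [211. 159.  32.  27.] [array([628. ,  54.2]), array([23.8, 37.8]), np.float64(37.9)]
chip1 0.58 [259. 160.  28.  29.] [array([634.3,  -5.4]), array([34.6, 25. ]), np.float64(33.1)]
```

View pics/w1.png

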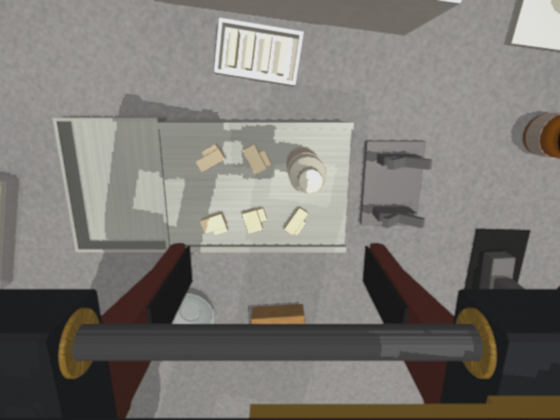

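The wrist view shows the bottle cap at about (312,181), with chips at (210,157), (257,160), (214,223), (255,220) and (296,222). The cradle is at (393,183) and the tray is on the left. I'll refine the bottle and the plate/tray/cradle assembly by silhouette fit.

```bash
cat >> h.py <<'E'
def iou(c,polys3,mask):
    a=np.zeros(mask.shape,np.uint8)
    for P in polys3: cv2.fillConvexPoly(a,cv2.convexHull(np.round(proj(c,P)*16).astype(np.int32)),1,shift=4)
    a=a>0; return (a&mask).sum()/(a|mask).sum()
def box(x,y,yaw,sx,sy,z0,z1,ox=0,oy=0):
    P=np.array([[i*sx/2+ox,j*sy/2+oy] for i in(-1,1) for j in(-1,1)])@np.array([[np.cos(yaw),np.sin(yaw)],[-np.sin(yaw),np.cos(yaw)]])+[x,y]
    return np.vstack([np.c_[P,np.full(4,z)] for z in(z0,z1)])
def cyl(x,y,r,z0,z1):
    t=np.linspace(0,2*np.pi,24); return np.vstack([np.c_[x+r*np.cos(t),y+r*np.sin(t),t*0+z] for z in(z0,z1)])
from scipy.optimize import minimize
def fit(f,x0,s):
    sim=np.vstack([x0]+[np.array(x0)+np.eye(len(x0))[i]*s[i] for i in range(len(x0))])
    r=minimize(lambda p:-f(p),x0,method='Nelder-Mead',options=dict(initial_simplex=sim,xatol=.05,fatol=1e-4)); return r.x,-r.fun
E
python3 - <<'E'
from h import *
cs={}; 
for n in('wrist','top'):
    o=ctrl.get_obs();optics.get_image(n);cs[n]=cam(n,o)
def get(t,n,near,z):
    L=[r for r in optics.masks_of(t,n) if np.linalg.norm(back(cs[n],r['extent'][:2],z)[0,:2]-near)<60]
    return L[0]['pixels'] if L else None
print('cap wrist',back(cs['wrist'],(312,181),170))
for t,near,z,f,x0,s in [('bottle',(637,-60),100,lambda p:[cyl(*p,19,40,140),cyl(*p,11.5,140,170)],[637,-60],[6,6]),
  ('tray',(570,175),36,lambda p:[box(p[0],p[1],p[2],180,130,0,36)],[569,177,.123],[6,6,.04]),
  ('pad',(468,-378),4,lambda p:[box(p[0],p[1],p[2],200,80,0,4)],[468,-378,.1],[6,6,.04]),
  ('scraper',(463,-374),20,lambda p:[box(*p,138,32,4,29),box(*p,80,24,29,71)],[466,-378,.1],[6,6,.06]),
  ('cradle',(614,-192),10,lambda p:[box(*p,120,80,0,10)]+[box(*p,12,80,0,50,ox) for ox in(-37,37)]+[box(*p,12,12,50,69,ox,oy) for ox in(-37,37) for oy in(-24,24)],[615,-192,.12],[6,6,.04]),
  ('plate',(592,-7),40,lambda p:[box(*p,170,240,0,40)],[592,-7,.12],[6,6,.04])]:
  for n in cs:
    m=get(t,n,near,z)
    if m is not None:
        r=fit(lambda p:iou(cs[n],f(p),m),x0,s); print(t,n,np.round(r[0],3),round(r[1],3))
E
```

```text
cap wrist [[637.76885854 -62.21692223 170.        ]]
bottle wrist [637.285 -60.701] 0.935
tray wrist [5.70893e+02 1.79007e+02 1.23000e-01] 0.924
tray top [5.70183e+02 1.78242e+02 1.15000e-01] 0.937
pad wrist [ 4.68824e+02 -3.81076e+02  1.07000e-01] 0.321
pad top [ 4.69755e+02 -3.79894e+02  1.13000e-01] 0.568
scraper wrist [ 4.72105e+02 -3.85920e+02  4.10000e-01] 0.297
scraper top [ 4.62663e+02 -3.76450e+02  1.17000e-01] 0.847
cradle wrist [ 6.15903e+02 -1.92560e+02  1.22000e-01] 0.906
cradle top [ 6.21719e+02 -1.93332e+02  1.27000e-01] 0.037
plate wrist [ 5.91401e+02 -7.84900e+00  1.20000e-01] 0.831
```

```bash
python3 -m jog '[[0,-0.4,0,-1,0,0,1],[0,-0.4,0,-1,0,0,1],[0,-0.4,0,-1,0,0,1],[0,-0.4,0,-1,0,0,1],[0,0,0,0,0,0,1]]'
python3 - <<'E'
from h import *
o=ctrl.get_obs(); print(o['qpos'],o['ee_pos'],R.from_rotvec(o['orientation']).as_matrix().round(2))
E
```

```text
t: 4.2
ee_pos: [613.8, 34.4, 306.9]
orientation: [2.716, 0.173, 0.033]
ft_force: [-0.0, -0.3, -0.6]
width: 88.0
grasp_force: 0.0
[ 0.24178778  0.35743599  1.58976367 -0.43713435  1.27708453  1.83120579] [613.76819605  34.38760557 306.92976941] [[ 0.99  0.12  0.05]
 [ 0.13 -0.91 -0.41]
 [-0.    0.41 -0.91]]
```

```bash
python3 -m jog '[[0,0,0,1,0,0,1],[0,0,0,1,0,0,1],[0,0,0,1,0,0,1],[0,0,0,1,0,0,1],[0,0,0,0,0,-1,1],[0,0,0,0,0,-1,1],[0,0,0,0,0,-1,1],[0,0,0,0,0,-1,1],[0,0,0,0,0,-1,1],[0,0,0,0,0,-1,1],[0,0,0,0,0,-1,1],[0,0,0,0,0,-1,1],[0,0,0,0,0,-1,1],[0,0,0,0,0,-1,1],[0,0,0,0,0,-1,1],[0,0,0,0,0,-1,1],[0,0,0,0,0,-1,1],[0,0,0,0,0,-1,1],[0,0,0,0,0,-1,1],[0,0,0,0,0,0,1]]'
python3 -m jog '[[-0.98,0.06,0,0,0,0,1],[-0.98,0.06,0,0,0,0,1],[-0.98,0.06,0,0,0,0,1],[-0.98,0.06,0,0,0,0,1],[-0.98,0.06,0,0,0,0,1],[0,0,0,0,0.8,0,1],[0,0,0,0,0.8,0,1],[0,0,0,0,0.8,0,1],[0,0,0,0,0.8,0,1],[0,0,0,0,0.8,0,1],[0,0,0,0,0,0,1]]'
python3 - <<'E'
from h import *
o=ctrl.get_obs(); print(o['qpos'],o['ee_pos'],R.from_rotvec(o['orientation']).as_matrix().round(2))
E
```

```text
t: 6.2
ee_pos: [615.0, 30.1, 309.2]
orientation: [2.082, 2.353, 0.002]
ft_force: [-0.1, 0.6, -0.1]
width: 87.8
grasp_force: 0.0
t: 7.3
ee_pos: [650.2, -164.6, 307.5]
orientation: [-1.861, -2.091, -0.395]
ft_force: [0.4, -0.6, -0.1]
width: 87.9
grasp_force: 0.0
[-0.4276305   0.52403397  1.32964727  0.35649452  1.52025256 -0.60376863] [ 650.15804075 -164.63059861  307.51495497] [[-0.11  0.99 -0.05]
 [ 0.91  0.12  0.41]
 [ 0.41 -0.   -0.91]]
```

```bash
python3 -m jog '[[0,0,0,0,0.94,0,1],[0,0,0,0,0.94,0,1],[0,0,0,0,0.94,0,1],[0,0,0,0,0.94,0,1],[0,0,0,0,0.94,0,1],[0,0,0,0,0.94,0,1],[0,0,0,0,0.94,0,1],[0,0,0,0,0.94,0,1],[0,0,0,0,0.94,0,1],[0,0,0,0,0,0,1],[0,0,0,0,0,0,1]]'
cat >> h.py <<'E'
def go(target):
    o=ctrl.get_obs();M=R.from_rotvec(o['orientation']).as_matrix()
    print('q',o['qpos'].round(2),'p',o['ee_pos'].round(1));print(M.round(3))
    print('units',((np.array(target)-o['ee_pos'])@M/40).round(2)); return M
E
python3 - <<'E'
from h import *
go((635.1,-43,93)); go((649,-159,128))
E
```

```text
t: 8.4
ee_pos: [650.6, -162.0, 308.2]
orientation: [-1.302, -1.469, -0.99]
ft_force: [0.2, -0.4, 0.3]
width: 87.8
grasp_force: 0.0
q [-0.6   0.86  1.18  0.94  2.04 -0.72] p [ 650.6 -162.   308.2]
[[-0.031  0.993 -0.117]
 [ 0.264  0.121  0.957]
 [ 0.964 -0.002 -0.266]]
units [-4.39 -0.02  4.32]
q [-0.6   0.86  1.18  0.94  2.04 -0.72] p [ 650.6 -162.   308.2]
[[-0.031  0.993 -0.117]
 [ 0.264  0.121  0.957]
 [ 0.964 -0.002 -0.266]]
units [-4.32 -0.02  1.27]
```

```bash
python3 -m jog '[[-0.72,0,0.21,0,0,0,1],[-0.72,0,0.21,0,0,0,1],[-0.72,0,0.21,0,0,0,1],[-0.72,0,0.21,0,0,0,1],[-0.72,0,0.21,0,0,0,1],[-0.72,0,0.21,0,0,0,1],[0,0,0,0,0,0,1],[0,0,0,0,0,0,1]]'
python3 - <<'E'
from h import *
go((635.1,-43,93))
o=ctrl.get_obs();im=optics.get_image('side');cv2.imwrite('pics/s1.png',im[:,:,::-1])
c=cam('side')
for r in optics.masks_of('bottle','side')[:1]:
    print(r['conf'],fit(lambda p:iou(c,[cyl(*p,19,40,140),cyl(*p,11.5,140,170)],r['pixels']),[637,-60],[6,6]))
E
```

```text
t: 9.2
ee_pos: [650.7, -158.9, 130.2]
orientation: [-1.3, -1.471, -0.992]
ft_force: [0.5, -0.8, 0.9]
width: 88.1
grasp_force: 0.0
q [-0.6   1.08  1.17  0.87  1.9  -0.91] p [ 650.7 -158.9  130.2]
[[-0.033  0.992 -0.118]
 [ 0.263  0.122  0.957]
 [ 0.964  0.001 -0.265]]
units [-0.12 -0.03  3.07]
0.88 (array([635.75085449, -64.46154785]), np.float64(0.8919540229885058))
```

View pics/s1.png

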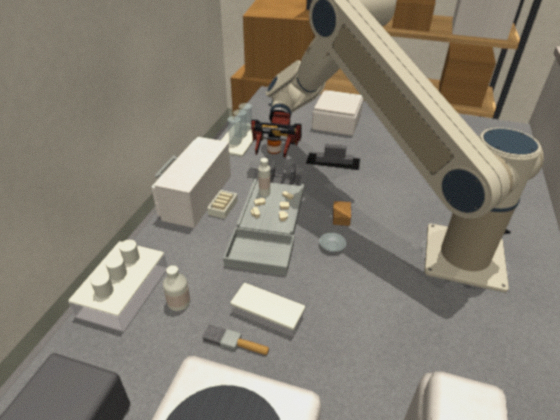

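The side view shows the gripper behind the bottle (264,178), above the cradle and clear. I'll advance and grip.

```bash
python3 -m jog '[[-0.02,-0.01,0.6,0,0,0,1],[-0.02,-0.01,0.6,0,0,0,1],[-0.02,-0.01,0.6,0,0,0,1],[-0.02,0,0.6,0,0,0,1],[-0.02,0,0.6,0,0,0,1],[0,0,0,0,0,0,1],[0,0,0,0,0,0,0.1],[0,0,0,0,0,0,0.1],[0,0,0,0,0,0,0.1],[0,0,0,0,0,0,0.1],[0,0,0,0,0,0,0.1],[0,0,0,0,0,0,0.1],[0,0,0,0,0,0,0.1],[0,0,0,0,0,0,0.1]]'
```

```text
t: 10.7
ee_pos: [635.0, -45.3, 93.3]
orientation: [-1.3, -1.468, -0.993]
ft_force: [0.7, -0.7, 0.6]
width: 37.4
grasp_force: 29.9
```

```bash
python3 -m jog '[[0.3,0,-0.08,0,0,0,0.1],[0.6,0,-0.17,0,0,0,0.1],[0.6,0,-0.17,0,0,0,0.1],[0.6,0,-0.17,0,0,0,0.1],[0.6,0,-0.17,0,0,0,0.1],[0.6,0,-0.17,0,0,0,0.1],[0.6,0,-0.17,0,0,0,0.1],[0,0,0,0,-0.5,0,0.1],[0,0,0,0,-1,0,0.1],[0,0,0,0,-1,0,0.1],[0,0,0,0,-1,0,0.1],[0,0,0,0,-1,0,0.1],[0,0,0,0,-1,0,0.1],[0,0,0,0,-1,0,0.1],[0,0,0,0,-1,0,0.1],[0,0,0,0,-1,0,0.1],[0,0,0,0,-1,0,0.1],[0,0,0,0,-1,0,0.1],[0,0,0,0,0,0,0.1]]'
python3 -m jog '[[0,0,0,0,-1,0,0.1],[0,0,0,0,-1,0,0.1],[0,0,0,0,-1,0,0.1],[0,0,0,0,-1,0,0.1],[0,0,0,0,-0.5,0,0.1],[0,0,0,0,0,0,0.1]]'
python3 - <<'E'
from h import *
go((615,-192,140))
E
```

```text
t: 12.6
ee_pos: [634.9, -44.4, 257.4]
orientation: [-1.973, -2.237, -0.204]
ft_force: [-0.6, 1.1, -0.5]
width: 37.5
grasp_force: 29.9
t: 13.2
ee_pos: [634.1, -45.7, 254.6]
orientation: [1.943, 2.198, -0.261]
ft_force: [-0.1, -0.4, -1.4]
width: 37.7
grasp_force: 29.9
q [ 0.04  0.4   1.61 -0.29  1.13  0.04] p [634.1 -45.7 254.6]
[[-0.119  0.992  0.029]
 [ 0.958  0.122 -0.259]
 [-0.261 -0.003 -0.965]]
units [-2.7  -0.91  3.7 ]
```

```bash
python3 -m jog '[[0,0,0,0.26,0,0.966,0.1],[0,0,0,0.26,0,0.966,0.1],[0,0,0,0.26,0,0.966,0.1],[0,0,0,0.26,0,0.966,0.1],[0,0,0,0.26,0,0.966,0.1],[0,0,0,0.26,0,0.966,0.1],[0,0,0,0.26,0,0.966,0.1],[0,0,0,0.26,0,0.966,0.1],[0,0,0,0.26,0,0.966,0.1],[0,0,0,0.26,0,0.966,0.1],[0,0,0,0.26,0,0.966,0.1],[0,0,0,0.26,0,0.966,0.1],[0,0,0,0.26,0,0.966,0.1],[0,0,0,0.26,0,0.966,0.1],[0,0,0,0.26,0,0.966,0.1],[0,0,0,0,0,0,0.1]]'
python3 - <<'E'
from h import *
M=go((615,-192,140))
for n in('top','side'):
    im=optics.get_image(n);cv2.imwrite(f'pics/b_{n}.png',cv2.resize(im[100:280,200:400,::-1],None,fx=3,fy=3))
    # estimated bottle axis
print('tilt',np.degrees(np.arcsin(M[2,0])))
E
```

```text
t: 14.8
ee_pos: [635.1, -48.1, 255.3]
orientation: [3.094, 0.183, -0.41]
ft_force: [0.5, -0.5, -0.9]
width: 37.0
grasp_force: 29.9
q [-0.07  0.54  1.39 -0.05  1.47  1.39] p [635.1 -48.1 255.3]
[[ 0.959  0.118 -0.258]
 [ 0.114 -0.993 -0.03 ]
 [-0.26  -0.    -0.966]]
units [-0.14  3.51  3.02]
tilt -15.079833103558672
```

View pics/b_side.png

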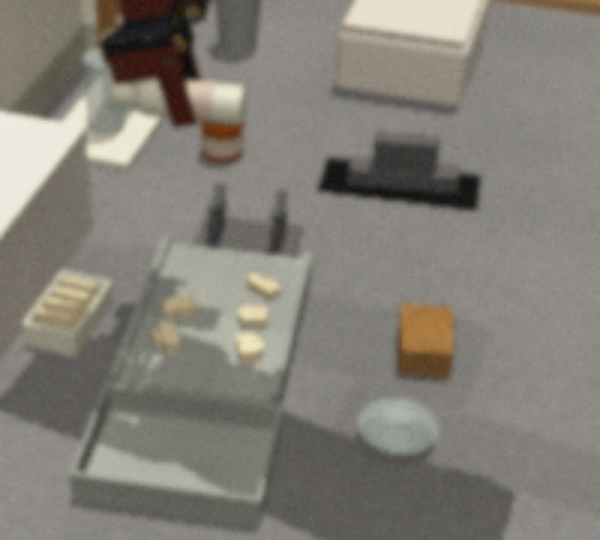

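The side crop shows the bottle held level, cap towards +x, above and behind the cradle at about (248,215) in the crop. I'll move it over the cradle and lower.

```bash
python3 -m jog '[[0,0.5,0.3,0,0,0,0.1],[0,0.6,0.5,0,0,0,0.1],[0,0.6,0.5,0,0,0,0.1],[0,0.6,0.5,0,0,0,0.1],[0,0.6,0.4,0,0,0,0.1],[0,0.6,0.4,0,0,0,0.1],[0,0,0,0,0,0,0.1],[0,0,0,0,0,0,0.1]]'
python3 - <<'E'
from h import *
go((619.7,-192.1,58.5));go((619.7,-192.1,80))
E
```

```text
t: 15.7
ee_pos: [624.5, -190.0, 154.6]
orientation: [3.091, 0.187, -0.411]
ft_force: [0.9, -0.3, -1.1]
width: 37.3
grasp_force: 29.9
q [-0.27  0.65  1.43 -0.1   1.3   1.22] p [ 624.5 -190.   154.6]
[[ 0.958  0.12  -0.259]
 [ 0.116 -0.993 -0.033]
 [-0.261  0.002 -0.965]]
units [0.51 0.03 2.35]
q [-0.27  0.65  1.43 -0.1   1.3   1.22] p [ 624.5 -190.   154.6]
[[ 0.958  0.12  -0.259]
 [ 0.116 -0.993 -0.033]
 [-0.261  0.002 -0.965]]
units [0.36 0.04 1.83]
```

```bash
python3 -m jog '[[0.1,0.01,0.4,0,0,0,0.1],[0.1,0.01,0.45,0,0,0,0.1],[0.1,0.01,0.45,0,0,0,0.1],[0.06,0,0.4,0,0,0,0.1],[0,0,0,0,0,0,0.1]]'
python3 - <<'E'
from h import *
go((619.7,-192.1,58.5))
im=optics.get_image('side');cv2.imwrite(f'pics/b2.png',cv2.resize(im[110:230,210:370,::-1],None,fx=4,fy=4))
E
```

```text
t: 16.2
ee_pos: [619.3, -190.2, 82.5]
orientation: [3.091, 0.188, -0.417]
ft_force: [0.2, -0.4, -1.0]
width: 37.4
grasp_force: 29.9
q [-0.27  0.74  1.47 -0.11  1.19  1.23] p [ 619.3 -190.2   82.5]
[[ 0.957  0.121 -0.263]
 [ 0.117 -0.993 -0.033]
 [-0.265  0.001 -0.964]]
units [0.16 0.05 0.58]
```

View pics/b2.png

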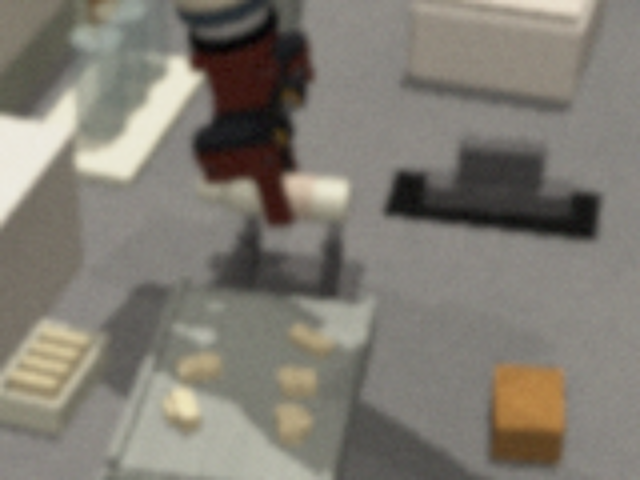

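The bottle sits over both saddles, at (250,240) and (330,240) in the crop. I'll lower the last 20 mm in small steps.

```bash
python3 -m jog '[[0.06,0.03,0.2,0,0,0,0.1],[0.04,0.02,0.15,0,0,0,0.1],[0.02,0,0.1,0,0,0,0.1],[0,0,0,0,0,0,0.1],[0,0,0,0,0,0,0.1]]'; python3 -m jog '[[0.01,0,0.03,0,0,0,0.1],[0.01,0,0.03,0,0,0,0.1],[0,0,0,0,0,0,0.1]]'
python3 -m jog '[[0.01,0,0.03,0,0,0,0.1],[0,0,0,0,0,0,0.1]]'
```

```text
t: 16.75
ee_pos: [622.0, -193.2, 67.5]
orientation: [3.09, 0.187, -0.408]
ft_force: [0.4, 0.5, -1.2]
width: 37.4
grasp_force: 29.9
t: 17.05
ee_pos: [622.0, -193.1, 64.9]
orientation: [3.09, 0.187, -0.408]
ft_force: [-0.0, 0.2, -0.9]
width: 37.6
grasp_force: 29.9
t: 17.25
ee_pos: [622.1, -193.1, 63.5]
orientation: [3.09, 0.187, -0.409]
ft_force: [0.2, -0.4, -1.0]
width: 37.3
grasp_force: 29.9
```

```bash
python3 -m jog '[[-0.03,0,0.04,0,0,0,0.1],[-0.02,0,0.04,0,0,0,0.1],[0,0,0,0,0,0,0.1]]'; python3 -m jog '[[0,0,0.03,0,0,0,0.1],[0,0,0,0,0,0,0.1]]';python3 -m jog '[[0,0,0.03,0,0,0,0.1],[0,0,0,0,0,0,0.1]]'
```

```text
t: 17.55
ee_pos: [619.7, -193.1, 61.4]
orientation: [3.091, 0.186, -0.407]
ft_force: [1.7, 3.0, 2.6]
width: 37.4
grasp_force: 29.9
t: 17.75
ee_pos: [619.8, -193.1, 61.2]
orientation: [3.091, 0.187, -0.407]
ft_force: [0.5, 4.0, 8.8]
width: 37.1
grasp_force: 29.9
t: 17.95
ee_pos: [619.8, -193.2, 61.1]
orientation: [3.091, 0.187, -0.406]
ft_force: [0.1, 5.5, 13.8]
width: 37.4
grasp_force: 29.9
```

```bash
python3 -m jog '[[0,-0.03,-0.04,0,0,0,0.1],[0,0,0,0,0,0,0.1],[0,0,0,0,0,0,0.5],[0,0,0,0,0,0,0.65],[0,0,0,0,0,0,0.65],[0,0,0,0,0,0,0.65],[0,0,0,0,0,0,0.65]]'; python3 -m jog '[[0,0,-0.3,0,0,0,0.65],[0,0,-0.7,0,0,0,0.65],[0,0,-1,0,0,0,0.65],[0,0,-1,0,0,0,0.65],[0,0,-1,0,0,0,0.65],[0,0,0,0,0,0,0.65]]'
python3 - <<'E'
from h import *
o=ctrl.get_obs();im=optics.get_image('wrist');cv2.imwrite('pics/w2.png',im[:,:,::-1]);print(o['qpos'],o['ee_pos'])
c=cam('wrist',o)
for n in('bottle','scraper','pad'):
    for r in optics.masks_of(n,'wrist')[:2]: print(n,r['conf'],r['extent'],[np.round(v,1) for v in rect(c,r['pixels'],75 if n=='bottle' else 20)])
E
```

```text
t: 18.65
ee_pos: [618.8, -192.4, 60.0]
orientation: [3.09, 0.187, -0.409]
ft_force: [0.2, 0.6, -0.1]
width: 56.7
grasp_force: 0.0
t: 19.25
ee_pos: [664.7, -187.4, 222.3]
orientation: [3.089, 0.187, -0.39]
ft_force: [0.3, -0.1, 1.2]
width: 57.0
grasp_force: 0.0
[-0.2485867   0.63654622  1.29344641 -0.0977373   1.44481737  1.22511116] [ 664.71425548 -187.37850246  222.32317243]
bottle 0.94 [274.4, 188.2, 42.9, 135.9] [array([ 624.8, -191.9]), array([145.8,  39.6]), np.float64(7.5)]
bottle 0.7 [275.4, 177.6, 73.1, 123.6] [array([ 639.7, -212.5]), array([119.5,  21.8]), np.float64(7.3)]
scraper 0.79 [403.4, 272.1, 41.2, 52.5] [array([ 499.9, -372.3]), array([92.7, 47.2]), np.float64(16.0)]
pad 0.84 [408.2, 256.5, 77.8, 68.0] [array([ 527.8, -366.2]), array([105.1,  77.9]), np.float64(5.2)]
```

View pics/w2.png

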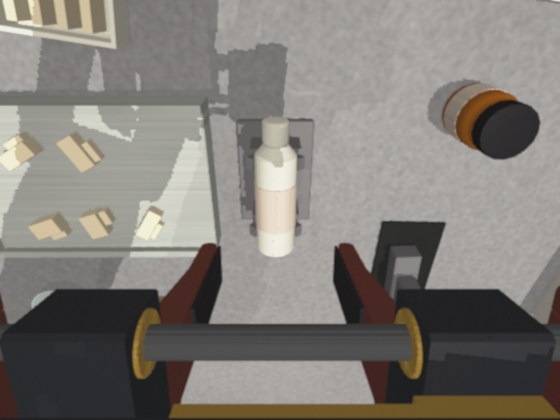

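The bottle lies neatly in the cradle, body spanning both saddles at (275,190). Next I'll level the tool and look at the scraper from above.

```bash
python3 -m jog '[[0,0,0,0,0.9,0,0.8],[0,0,0,0,0.85,0,0.8],[0,0,0,0,0.75,0,0.8],[-0.58,0.52,-0.09,0,0,0,1],[-0.58,0.52,-0.09,0,0,0,1],[-0.58,0.52,-0.09,0,0,0,1],[-0.58,0.52,-0.09,0,0,0,1],[-0.58,0.52,-0.09,0,0,0,1],[-0.58,0.52,-0.09,0,0,0,1],[-0.58,0.52,-0.09,0,0,0,1],[-0.58,0.52,-0.09,0,0,0,1],[0,0,0,0,0,0,1],[0,0,0,0,0,0,1]]'
python3 - <<'E'
from h import *
o=ctrl.get_obs();im=optics.get_image('wrist');cv2.imwrite('pics/w3.png',im[:,:,::-1])
c=cam('wrist',o)
for n,f,x0 in (('scraper',lambda p:[box(*p,138,32,4,29),box(*p,80,24,29,71)],[464,-377,.117]),('pad',lambda p:[box(*p,200,80,0,4)],[469,-380,.113])):
    for r in optics.masks_of(n,'wrist')[:2]:
        m=r['pixels'].copy()
        if n=='pad': m=m
        print(n,r['conf'],np.round(r['extent']),fit(lambda p:iou(c,f(p),m),x0,[6,6,.05]))
M=go((464,-377,33)); print('az',np.degrees(np.arctan2(M[1,0],M[0,0])))
E
```

```text
t: 20.75
ee_pos: [495.1, -374.2, 243.0]
orientation: [3.135, 0.187, -0.004]
ft_force: [-0.2, -0.2, 0.4]
width: 87.9
grasp_force: 0.0
scraper 0.57 [278. 199.  34. 117.] (array([ 4.65027992e+02, -3.78034912e+02,  1.67522710e-01]), np.float64(0.9466591802358225))
pad 0.83 [282. 192.  73. 169.] (array([ 4.69320817e+02, -3.81055293e+02,  1.04487668e-01]), np.float64(0.6730442556995977))
q [-0.66  0.4   1.62 -0.    1.13  0.79] p [ 496.4 -373.3  243.5]
[[ 0.993  0.122 -0.002]
 [ 0.122 -0.993 -0.002]
 [-0.002  0.002 -1.   ]]
units [-0.8  -0.02  5.26]
az 6.993429059979049
```

View pics/w3.png

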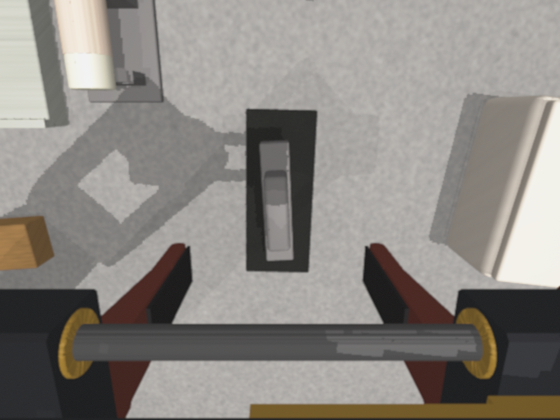

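The scraper is at (276,200) on the pad (282,190), turned about 3.6° relative to it. I'll align with it and descend.

```bash
python3 -m jog '[[0,0,0.3,0,0,-0.43,1],[-0.13,0,0.7,0,0,0,1],[-0.13,0,0.7,0,0,0,1],[-0.13,0,0.7,0,0,0,1],[-0.13,0,0.7,0,0,0,1],[-0.13,0,0.5,0,0,0,1],[-0.13,0,0.3,0,0,0,1],[0,0,0,0,0,0,1],[0,0,0,0,0,0,1]]'
python3 - <<'E'
from h import *
M=go((465,-378,34)); print('az',np.degrees(np.arctan2(M[1,0],M[0,0])))
E
```

```text
t: 21.8
ee_pos: [465.9, -380.0, 88.8]
orientation: [3.127, 0.261, -0.001]
ft_force: [0.4, -1.1, -0.0]
width: 87.9
grasp_force: 0.0
q [-0.7   0.56  1.76 -0.    0.81  0.7 ] p [ 465.9 -380.    88.8]
[[ 0.986  0.166 -0.   ]
 [ 0.166 -0.986 -0.003]
 [-0.001  0.003 -1.   ]]
units [-0.01 -0.06  1.37]
az 9.545560449404523
```

```bash
python3 -m jog '[[0,-0.06,0.5,0,0,0,1],[0,0,0.5,0,0,0,1],[0,0,0.35,0,0,0,1],[0,0,0,0,0,0,1],[0,0,0,0,0,0,0.1],[0,0,0,0,0,0,0],[0,0,0,0,0,0,0],[0,0,0,0,0,0,0],[0,0,0,0,0,0,0],[0,0,0,0,0,0,0],[0,0,0,0,0,0,0],[0,0,0,0,0,0,0]]'
```

```text
t: 23.0
ee_pos: [464.8, -377.8, 34.3]
orientation: [3.128, 0.261, -0.002]
ft_force: [-0.1, -0.2, -0.2]
width: 27.0
grasp_force: 0.0
```

```bash
python3 -m jog '[[0,0,0,0,0,0,0],[0,0,0,0,0,0,0]]'; python3 -m jog '[[0,0,-0.3,0,0,0,0],[0,0,-0.7,0,0,0,0],[0,0,-1,0,0,0,0],[0,0,-1,0,0,0,0],[0,0,-0.5,0,0,0,0],[0,0,0,0,0,0,0]]'
```

```text
t: 23.2
ee_pos: [464.8, -377.8, 34.3]
orientation: [3.128, 0.261, -0.002]
ft_force: [0.1, -0.1, 0.3]
width: 24.0
grasp_force: 30.0
t: 23.8
ee_pos: [466.6, -378.7, 178.4]
orientation: [3.123, 0.26, 0.006]
ft_force: [0.9, 0.4, -1.7]
width: 23.8
grasp_force: 30.0
```

```bash
python3 -m jog '[[0.5,-0.67,0,0,0,0,0],[0.5,-0.67,0,0,0,0,0],[0.5,-0.67,0,0,0,0,0],[0.5,-0.67,0,0,0,0,0],[0.5,-0.67,0,0,0,0,0],[0.5,-0.67,0,0,0,0,0],[0.5,-0.67,0,0,0,0,0],[0.5,-0.67,0,0,0,0,0],[0.5,-0.67,0,0,0,0.43,0],[0,0,0,0,0,0,0],[0,0,0,0,0,0,0]]'
python3 - <<'E'
from h import *
M=go((605.6,-108.2,78)); print('az',np.degrees(np.arctan2(M[1,0],M[0,0])))
o=ctrl.get_obs();im=optics.get_image('wrist');c=cam('wrist',o);p=o['ee_pos']
cv2.imwrite('pics/w4.png',im[:,:,::-1])
r=optics.masks_of('scraper','wrist')
if r:
  a=p[2]-30.3
  print(r[0]['conf'],np.round(r[0]['extent']),fit(lambda q:iou(c,[box(*q,138,32,a,a+25),box(*q,80,24,a+25,a+67)],r[0]['pixels']),[p[0],p[1],.1217],[6,6,.05]))
for r in optics.masks_of('plate','wrist')[:1]: print(fit(lambda q:iou(c,[box(*q,170,240,0,40)],r['pixels']),[593,-7,.1217],[6,6,.05]))
for r in optics.masks_of('chip1','wrist')[:6]:
  w=(back(c,r['extent'][:2],47)[0,:2]-[593.2,-7])@np.array([[.9926,-.1214],[.1214,.9926]]); print('chip local',w.round(),round(r['conf'],2))
E
```

```text
t: 24.9
ee_pos: [601.7, -108.9, 171.9]
orientation: [3.133, 0.193, -0.005]
ft_force: [-0.9, -0.4, -1.8]
width: 23.8
grasp_force: 30.0
q [-0.2   0.46  1.7  -0.    0.98  1.25] p [ 601.7 -108.9  171.9]
[[ 0.992  0.123 -0.003]
 [ 0.123 -0.992 -0.003]
 [-0.004  0.002 -1.   ]]
units [ 0.11 -0.01  2.35]
az 7.064988441138599
0.95 [278. 246.  69. 254.] (array([ 6.02932652e+02, -1.09537252e+02,  1.28261788e-01]), np.float64(0.8248197670836157))
(array([ 5.93058273e+02, -6.83554141e+00,  1.24505926e-01]), np.float64(0.7124378661049208))
chip local [-40.   2.] 0.95
chip local [41. 57.] 0.95
chip local [-44.  57.] 0.84
chip local [-40. -52.] 0.69
```

View pics/w4.png

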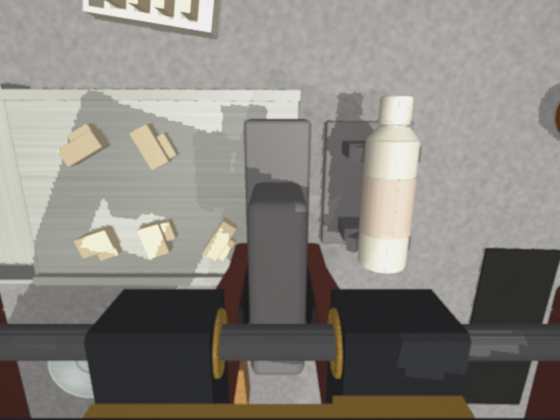

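The scraper is held square and level above the plate's cradle end, with the nearest chip at (220,241) clear of the blade. Lowering now.

```bash
python3 -m jog '[[0.05,0,0.6,0,0,0,0],[0.06,0,0.7,0,0,0,0],[0,0,0.6,0,0,0,0],[0,0,0.3,0,0,0,0],[0,0,0.1,0,0,0,0],[0,0,0,0,0,0,0],[0,0,0,0,0,0,0]]'
python3 -m jog '[[0,0,0.06,0,0,0,0],[0,0,0.05,0,0,0,0],[0,0,0,0,0,0,0]]'
python3 - <<'E'
from h import *
M=go((605.6,-108.2,70.3)); print('az',np.degrees(np.arctan2(M[1,0],M[0,0])),ctrl.get_obs()['ft_force'])
E
```

```text
t: 25.8
ee_pos: [607.6, -109.8, 82.5]
orientation: [3.132, 0.19, 0.001]
ft_force: [0.4, 0.4, -1.4]
width: 23.9
grasp_force: 30.0
t: 26.1
ee_pos: [606.9, -109.4, 77.2]
orientation: [3.133, 0.19, -0.001]
ft_force: [-0.4, -0.3, -2.2]
width: 24.2
grasp_force: 30.0
q [-0.2   0.6   1.73 -0.    0.81  1.26] p [ 606.9 -109.4   77.2]
[[ 0.993  0.121 -0.   ]
 [ 0.121 -0.993 -0.003]
 [-0.001  0.003 -1.   ]]
units [-0.03 -0.03  0.17]
az 6.94767620295335 [-0.4307623  -0.25529966 -2.15336675]
```

```bash
python3 -m jog '[[-0.03,-0.02,0.08,0,0,0,0],[0,0,0.06,0,0,0,0],[0,0,0,0,0,0,0]]'
python3 -m jog '[[0,0,0.04,0,0,0,0],[0,0,0,0,0,0,0]]'
```

```text
t: 26.4
ee_pos: [605.1, -108.7, 70.9]
orientation: [3.133, 0.19, -0.003]
ft_force: [-0.8, 0.2, -2.0]
width: 24.2
grasp_force: 30.0
t: 26.6
ee_pos: [605.6, -108.8, 70.3]
orientation: [3.133, 0.19, -0.002]
ft_force: [-1.1, -0.3, 4.1]
width: 23.6
grasp_force: 30.0
```

```bash
python3 -m jog '[[0,-0.1,0.01,0,0,0,0],[0,-0.2,0,0,0,0,0],[0,-0.25,0,0,0,0,0],[0,-0.25,0,0,0,0,0],[0,-0.25,0,0,0,0,0],[0,-0.25,0,0,0,0,0],[0,-0.25,0,0,0,0,0],[0,-0.25,0,0,0,0,0],[0,-0.25,0,0,0,0,0],[0,-0.25,0,0,0,0,0],[0,0,0,0,0,0,0]]'
python3 - <<'E'
from h import *
M=go(np.array([593.2,-7,70])+150*np.array([-.1214,.9926,0])); print('az',np.degrees(np.arctan2(M[1,0],M[0,0])))
print((M.T@(ctrl.get_obs()['ft_force'])).round(1))
E
```

```text
t: 27.7
ee_pos: [595.7, -16.6, 70.3]
orientation: [3.132, 0.192, 0.003]
ft_force: [1.1, 0.6, 8.2]
width: 23.9
grasp_force: 30.0
q [-0.05  0.59  1.78 -0.    0.77  1.41] p [595.7 -16.6  70.3]
[[ 0.993  0.122  0.002]
 [ 0.122 -0.993 -0.003]
 [ 0.002  0.004 -1.   ]]
units [-0.03 -3.99 -0.01]
az 7.003646651094201
[ 1.1 -0.5 -8.2]
```

```bash
python3 -m jog '[[0,-0.25,0,0,0,0,0],[0,-0.25,0,0,0,0,0],[0,-0.25,0,0,0,0,0],[0,-0.25,0,0,0,0,0],[0,-0.25,0,0,0,0,0],[0,-0.25,0,0,0,0,0],[0,-0.25,0,0,0,0,0],[0,-0.25,0,0,0,0,0],[0,-0.25,0,0,0,0,0],[0,-0.25,0,0,0,0,0],[0,-0.25,0,0,0,0,0],[0,-0.25,0,0,0,0,0],[0,-0.25,0,0,0,0,0],[0,-0.2,0,0,0,0,0],[0,-0.15,0,0,0,0,0],[0,0,0,0,0,0,0],[0,0,0,0,0,0,0]]'
python3 - <<'E'
from h import *
im=optics.get_image('top');cv2.imwrite('pics/t2.png',cv2.resize(im[140:290,180:380,::-1],None,fx=4,fy=4))
c=cam('top')
for r in optics.masks_of('chip1','top')[:6]:
  w=(back(c,r['extent'][:2],20)[0,:2]-[593.2,-7])@np.array([[.9926,-.1214],[.1214,.9926]]); print('chip local',w.round(),round(r['conf'],2))
E
```

```text
t: 29.4
ee_pos: [578.2, 126.1, 70.2]
orientation: [3.133, 0.191, 0.003]
ft_force: [-1.2, -0.7, 11.4]
width: 23.7
grasp_force: 30.0
```

View pics/t2.png

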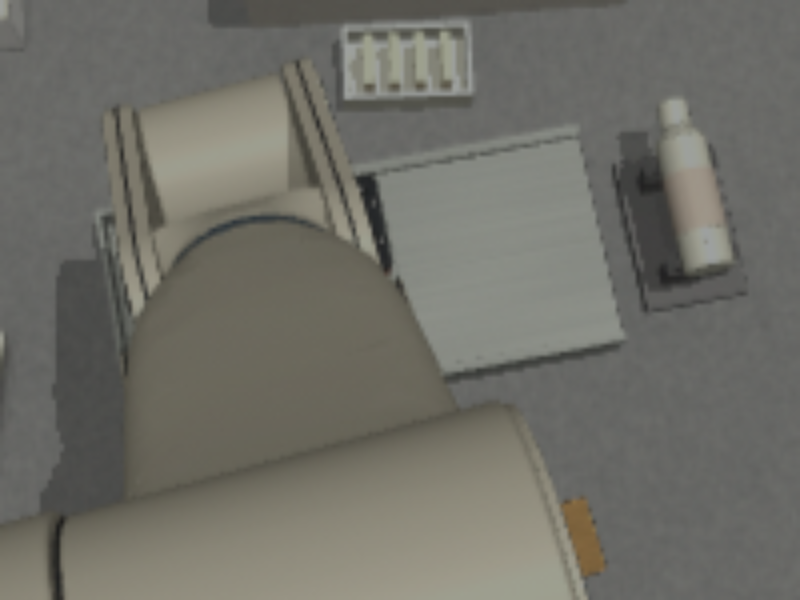

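The swept part of the plate is clean (around (500,250) in the crop), the bottle is still in the cradle, and the arm hides the tray. I'll lift and check numerically.

```bash
python3 -m jog '[[0,0,-0.3,0,0,0,0],[0,0,-0.7,0,0,0,0],[0,0,-1,0,0,0,0],[0,0.6,-0.7,0,0,0,0],[0,0.9,0,0,0,0,0],[0,0.9,0,0,0,0,0],[0,0.9,0,0,0,0,0],[0,0.7,0,0,0,0,0],[0,0,0,0,0,0,0],[0,0,0,0,0,0,0]]'
python3 - <<'E'
from h import *
A=np.array([[.9926,-.1214],[.1214,.9926]])
for n in('wrist','side','top'):
  o=ctrl.get_obs();optics.get_image(n);c=cam(n,o)
  for r in optics.masks_of('chip1',n)[:9]:
    w=[((back(c,r['extent'][:2],z)[0,:2]-[593.2,-7])@A).round() for z in (12,47)]; print(n,'chip local z12/z47',*w,round(r['conf'],2),r['pixels'].sum())
M=go((465,-378,180));
E
```

```text
t: 30.5
ee_pos: [596.1, -33.2, 177.1]
orientation: [3.133, 0.188, -0.002]
ft_force: [0.1, 0.7, -2.0]
width: 23.9
grasp_force: 30.0
wrist chip local z12/z47 [ 49. 147.] [ 52. 129.] 0.96 837
wrist chip local z12/z47 [-28. 147.] [-17. 129.] 0.88 612
wrist chip local z12/z47 [ 54. 174.] [ 56. 152.] 0.64 897
wrist chip local z12/z47 [-30. 168.] [-19. 147.] 0.59 767
wrist chip local z12/z47 [-67. 150.] [-52. 131.] 0.57 541
wrist chip local z12/z47 [  -0. -227.] [   8. -206.] 0.52 8790
side chip local z12/z47 [-31. 130.] [-38. 167.] 0.62 73
side chip local z12/z47 [-34. 168.] [-40. 203.] 0.62 63
side chip local z12/z47 [ 47. 131.] [ 38. 167.] 0.61 51
side chip local z12/z47 [-61. 133.] [-66. 169.] 0.53 78
side chip local z12/z47 [ 50. 172.] [ 40. 206.] 0.51 104
top chip local z12/z47 [ 45. 143.] [ 36. 142.] 0.63 85
top chip local z12/z47 [-63. 143.] [-69. 141.] 0.47 51
top chip local z12/z47 [ 48. 170.] [ 39. 168.] 0.39 64
q [-0.07  0.44  1.73 -0.    0.98  1.38] p [596.3 -32.1 177.1]
[[ 0.993  0.122 -0.001]
 [ 0.122 -0.993 -0.003]
 [-0.001  0.003 -1.   ]]
units [-4.32  8.18 -0.04]
```

Masks from all three cameras put the chips inside the tray footprint (local y about 130–172), with none left on the plate. Returning the scraper.

```bash
python3 -m jog '[[-0.33,0.63,0,0,0,0,0],[-0.33,0.63,0,0,0,0,0],[-0.33,0.63,0,0,0,0,0],[-0.33,0.63,0,0,0,0,0],[-0.33,0.63,0,0,0,0,0],[-0.33,0.63,0,0,0,0,0],[-0.33,0.63,0,0,0,0,0],[-0.33,0.63,0,0,0,0,0],[-0.33,0.63,0,0,0,0,0],[-0.33,0.63,0,0,0,0,0],[-0.33,0.63,0,0,0,0,0],[-0.33,0.63,0,0,0,0,0],[-0.33,0.6,0,0,0,0,0],[0,0,0.3,0,0,-0.43,0],[0,0,0,0,0,0,0],[0,0,0,0,0,0,0]]'
python3 - <<'E'
from h import *
M=go((465,-378,42));print('az',np.degrees(np.arctan2(M[1,0],M[0,0])))
o=ctrl.get_obs();optics.get_image('wrist');c=cam('wrist',o);p=o['ee_pos'];a=p[2]-30.3
for r in optics.masks_of('scraper','wrist')[:1]:
  print(r['conf'],fit(lambda q:iou(c,[box(*q,138,32,a,a+25),box(*q,80,24,a+25,a+67)],r['pixels']),[p[0],p[1],.166],[6,6,.05]))
E
```

```text
t: 32.4
ee_pos: [465.6, -377.1, 166.1]
orientation: [3.129, 0.26, -0.003]
ft_force: [-0.3, -0.5, -1.8]
width: 24.0
grasp_force: 30.0
q [-0.7   0.45  1.73 -0.    0.96  0.71] p [ 465.6 -377.1  166.1]
[[ 0.986  0.165 -0.001]
 [ 0.165 -0.986 -0.002]
 [-0.002  0.002 -1.   ]]
units [-0.01  0.01  3.1 ]
az 9.49333318017267
0.64 (array([ 4.67782568e+02, -3.77094293e+02,  1.66290488e-01]), np.float64(0.8095150058544401))
```

```bash
python3 -m jog '[[0,0,0.4,0,0,0,0],[0,0,0.7,0,0,0,0],[0,0,0.7,0,0,0,0],[0,0,0.6,0,0,0,0],[0,0,0.4,0,0,0,0],[0,0,0.2,0,0,0,0],[0,0,0,0,0,0,0],[0,0,0,0,0,0,0]]'
python3 -m jog '[[0,0,0.1,0,0,0,0],[0,0,0.06,0,0,0,0],[0,0,0,0,0,0,0],[0,0,0,0,0,0,0]]'
```

```text
t: 33.3
ee_pos: [466.1, -378.6, 47.2]
orientation: [3.127, 0.261, -0.0]
ft_force: [0.6, -0.4, -2.0]
width: 23.9
grasp_force: 30.0
t: 33.7
ee_pos: [465.5, -378.3, 40.1]
orientation: [3.128, 0.26, -0.001]
ft_force: [-0.1, 1.1, -1.5]
width: 23.7
grasp_force: 30.0
```

```bash
python3 -m jog '[[0,0,0.08,0,0,0,0],[0,0,0.05,0,0,0,0],[0,0,0,0,0,0,0]]'
python3 -m jog '[[0,0,0.03,0,0,0,0],[0,0,0,0,0,0,0]]'
```

```text
t: 34.0
ee_pos: [465.4, -378.2, 34.5]
orientation: [3.128, 0.26, -0.002]
ft_force: [-0.3, 0.6, -1.9]
width: 24.0
grasp_force: 30.0
t: 34.2
ee_pos: [465.4, -378.3, 34.3]
orientation: [3.128, 0.26, -0.002]
ft_force: [-2.7, 1.1, 6.9]
width: 24.0
grasp_force: 30.0
```

Contact made. Release and retreat.

```bash
python3 -m jog '[[0,0,0,0,0,0,0.3],[0,0,0,0,0,0,0.5],[0,0,0,0,0,0,0.8],[0,0,0,0,0,0,0.9],[0,0,0,0,0,0,0.9],[0,0,0,0,0,0,0.9],[0,0,-0.3,0,0,0,0.9],[0,0,-0.7,0,0,0,0.9],[0,0,-1,0,0,0,0.9],[0,0,-1,0,0,0,0.9],[0,0,-1,0,0,0,0.9],[0.4,0,-0.8,0,0,0,0.9],[0.4,0,0,0,0,0,0.9],[0,0,0,0,0,0,0.9],[0,0,0,0,0,0,0.9]]'
python3 - <<'E'
from h import *
o=ctrl.get_obs();optics.get_image('wrist');c=cam('wrist',o)
for n,f,x0 in (('scraper',lambda p:[box(*p,138,32,4,29),box(*p,80,24,29,71)],[465,-378,.166]),):
    for r in optics.masks_of(n,'wrist')[:1]: print(n,r['conf'],fit(lambda p:iou(c,f(p),r['pixels']),x0,[6,6,.05]))
A=np.array([[.9926,-.1214],[.1214,.9926]])
for n in('side','top'):
  optics.get_image(n);c=cam(n)
  for t in('chip1','bottle'):
   for r in optics.masks_of(t,n)[:7]:
    z=15 if t=='chip1' else 75
    w=back(c,r['extent'][:2],z)[0,:2]; print(n,t,'world',w.round(),'local',((w-[593.2,-7])@A).round(),round(r['conf'],2),r['pixels'].sum())
E
```

```text
t: 35.7
ee_pos: [496.3, -371.6, 224.4]
orientation: [3.129, 0.262, -0.005]
ft_force: [-0.7, 0.0, -0.1]
width: 78.7
grasp_force: 0.0
scraper 0.79 (array([ 4.67844224e+02, -3.79075269e+02,  1.69160738e-01]), np.float64(0.9508917032825019))
side chip1 world [620. 173.] local [ 49. 175.] 0.52 81
side chip1 world [541. 163.] local [-31. 175.] 0.45 80
side chip1 world [546. 129.] local [-30. 140.] 0.42 70
side bottle world [ 629. -202.] local [  12. -198.] 0.57 371
top chip1 world [535. 157.] local [-38. 170.] 0.54 69
top chip1 world [516. 121.] local [-61. 136.] 0.5 43
top bottle world [ 626. -193.] local [  10. -189.] 0.62 530
```

```bash
python3 -c "
from workcell import ctrl
print(ctrl.close_job())"
```

```text
the job is handed in; nothing more can be done
None
```

I handed the job in at about 36 s: the bottle lies in the cradle, all five chips were located in the tray by camera masks after the wipe, and the scraper is back standing flat on its pad.

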